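# Square the tile in the glazing jig and hold the brush ready over it

## Robot

A 6-joint arm with a two-finger parallel gripper is mounted at the origin on the work surface. World frame = base frame: x ahead of the robot, y to its left, z up, the work surface at z = 0. Lengths are in m, angles in rad, forces in N, time in s.
With the tool pointing down it reaches from about 0.15 to 0.775 m from the base axis. Payload 6.1 kg.
Tool frame: the origin (TCP) lies between the finger pads; the fingertips stand 17 mm ahead of it and the grasp point (between the pads) lies 2 mm behind it; z points along the fingers, y is the direction in which the jaws open and shut (so a half turn about z gives the same grasp; the last joint's range is limited). The gripper opens to 85 mm and grips with 20 to 120 N. Pads are 22 mm wide; open, the fingers measure 114 mm over their backs; the gripper's body (76 mm by 85 mm) begins 54 mm behind the grasp point. The pads swing forward as they close: fully open they stand 13 mm farther back than shut.
Start: joints at [1.15, 0.126, -0.04, 1.405, 0, 1.571], TCP at [0.214, 0.479, 0.248] pointing down, gripper open.
Joint ranges: [-2.72, 2.72], [-0.95, 1.95], [-1.27, 1.35], [-1.78, 2.02], [-1.46, 1.47], [-3.14, 3.14]. Speed limits (rad/s): [2.39, 2.39, 3.01, 3.14, 3.14, 3.14].

## Interface

Orientations are given as a unit quaternion [w, x, y, z].
In Python, from rig import r gives the robot as it stands.
- The arm moves only by the shell command python3 -m crank 'ROWS' [OPENING] [FORCE]. ROWS is JSON, a list of rows, each an object with "linear": the shift along the tool's x, y, z in mm, a list of three; "rot": the turn, a rotation vector about the tool's x, y, z in degrees, a list of three. In form: [{"linear": [dx, dy, dz], "rot": [ax, ay, az]}, ...]. A call has 1 to 5 rows; each row is the pose to reach, as a shift and turn from the pose commanded when the call began, along the tool's axes at that moment; what a row does not reach only later rows make up. A row lasts 1/10 s, in which the tool goes at most 50 mm and 8.59 degrees, less where a joint would pass 70% of its speed; a pose out of reach is approached as far as the arm can. A call with a gripper value outside its range is refused whole. OPENING is the opening in per cent of the stroke, from 0 (shut) to 100 (fully open), set as the call begins (- or left out, the last holds). The fingers move at their own pace and stop on an object; FORCE is the grip in N (left out, the last holds). Time passes only in rows, so rows that repeat a pose let the fingers close. It gives the time, the measured TCP pose, the force and the opening at its end, in the units of the state.
- r.state(): the state, without advancing time (a new reading comes with each control period).
- r.capture(name): name is "scene" or "side" or "wrist"; returns the picture (384x512x3 uint8, red, green, blue); there is no depth.
- r.camera_params(name): a dict with "intrinsics" (3x3 intrinsics, pixels), "T" (4x4, takes a point from camera to world coordinates); the wrist camera has in their place "mount" (4x4, takes a point from camera to tool coordinates, whose origin is the TCP and whose axes are the flange's). Camera axes: x right, y down, z forward; pixel columns grow to the right and rows downward; lengths in m; the calibration is good to about 2 mm. A picture is of the moment at which its call begins: read the wrist's pose just before it. camera_params takes no time and is no camera call.
- r.job_done(): hands the job in, once; it reports no verdict.
Trained networks look in the newest picture that a camera, given by its name, has taken for a name from the list of things; names that differ only in an ending like _2 or _b are one class to them, and where a whole thing is asked for, a point or a joint stands for the part that bears it (a point fixed in the world has none). Each returns a list of dicts, best first, with "conf" (0 to 1); they miss things now and then, are a little off and sometimes report something else, mostly with a low value. They report only what shows in the picture. A call takes as long as a camera call.
- r.cut_out(camera, label): "mask" (384x512 bool, what is visible of it) and "uv" ([column, row] in pixels, amid what is visible of it).
- r.pinpoint(camera, label): "uv" ([column, row] in pixels: a listed point, or the origin of a listed thing).
The state is a dict: "t": time; "joints": joint angles; "qvel": joint speeds; "joint_torque": joint torques, N m; "position": TCP position; "tool_rot": TCP orientation; "force": force on the tool from outside, world axes, zero at the start; "ft_torque": the same for the moment, N m; "grip_width": finger opening in m.
Only numpy, scipy, OpenCV 4.12 (cv2) and the standard library are available. Lean on these libraries where they do the work, as an engineer would, in place of code of your own. Each camera call takes 0.05 s, during which the arm holds its last target.

## Task

Push the pink tile square and flush into the corner of the jig's two fences, and only then draw the glaze brush out of its sloping stand, turn it level and hold it still with its middle over the middle of the tile, at least 15 cm above it, ready for the first stroke. Finish while still holding the brush up there: do not put it down or let go. Leave the tile flush and all the other ware on the shelf where it stands.

Things in the scene. Friction and masses are not known exactly. Their poses are not given: they have to be found in the camera images.
- jig: fixed glazing jig: plywood board 260 x 260 x 12 mm with aluminium fences 20 mm wide, 24 mm high above the board, along its +x and +y sides; inner fence faces at x = +110 and y = +110 mm (tile flush in the corner: centre at x = y = +60, z = 20 mm). Origin: centre of the board's underside; x, y along its edges, z up. Left or right of the robot, turned up to 20 degrees
- tile_center (a point): pink bisque tile, 100 x 100 x 16 mm, about 0.3 kg, lying loose on the jig's board, crooked and 2 to 9 cm away from the fences. This point is its centre, half-way up; x and y along its edges, z up
- stand: fixed dark wood brush stand, on the other side: foot 12 mm thick, 90 mm wide, x = -115 to +95 mm; square sleeve 76 mm long, 32 mm wide, closed below, sloping up 40 degrees towards +x; brass prop 8 mm wide under the brush, 94 to 106 mm up the slope from its middle. Origin: on the table, 100 mm below the brush's middle; x level, the way the sleeve rises; z up
- brush_center (a point): glaze brush, a bar 220 mm long, 20 mm wide, 16 mm thick, 70 g: red handle, brass ferrule, rubber tip. Loose, tip down in the stand: lowest 70 mm in the sleeve (2 to 4 mm play), resting near its top end on the prop, free between. Comes out by sliding 75 mm along its length, handle first. Point: middle and centre of mass; x along it to the handle end (at first 40 degrees above level), y level across
- yunomi: shino-glazed yunomi cup, cream, 74 mm wide and 88 mm high; a bystander, origin at the centre of its underside, on the table
- plate_a: pink bisque dessert plate, 160 mm wide and 18 mm high; a bystander, origin at the centre of its underside, on the table
- plate_b: second pink bisque dessert plate, 160 mm wide and 18 mm high; a bystander, origin at the centre of its underside, on the table
- spur: three-armed grey ceramic kiln spur, 70 mm across, 22 mm high; a bystander, origin at the centre of its underside, on the table
- jar_glaze: green glaze jar with white cap, 80 mm wide, 110 mm high; a bystander, origin at the centre of its underside, on the table
- jar_slip: ochre slip jar with black cap, 72 mm wide, 100 mm high; a bystander, origin at the centre of its underside, on the table

How it is judged:
By the outcome, as a careful person would: the job done as asked, in the order asked, and still so for the second after the job is handed in, while the arm keeps its last pose, push and grip.
It also fails if it takes over 64 s, if anything falls off the work surface, if the arm or the gripper's body presses on something with over 40 N, if the wrist force passes 120 N, or if a joint passes its speed limit or range.

## Working session

There is one attempt and no reset: what is moved stays moved. The work goes in short steps, Python scripts to look and compute and a shell command to move; the robot and the scene stay as the last step left them, time stands still between calls to the robot, and variables do not carry over. Pictures are saved under pics/ and viewed, and the job is handed in when it is done.

```bash
ls; mkdir -p pics
python3 - <<'E'
from rig import r
import cv2,numpy as np
s=r.state();print(s)
for c in["scene","side","wrist"]:
    im=r.capture(c);cv2.imwrite(f"pics/{c}0.png",im[:,:,::-1])
    p=r.camera_params(c);print(c,{k:np.round(v,4).tolist() for k,v in p.items()})
E
```

```text
pics
{'t': 0.0, 'joints': array([ 1.15000937e+00,  1.26392740e-01, -4.05851288e-02,  1.40541156e+00,
        2.08729454e-06,  1.57081522e+00]), 'qvel': array([ 6.15325700e-04, -1.17640972e-03,  8.81333721e-04,  7.69676556e-05,
       -3.42514419e-04,  3.66458372e-04]), 'joint_torque': array([ 9.14836055e-04, -4.35916722e+01,  3.52922738e+01,  1.73776480e-02,
       -1.35843405e-05, -1.79111152e-05]), 'position': array([0.21429769, 0.478861  , 0.24753225]), 'tool_rot': array([-1.67368291e-04,  2.08853893e-01,  9.77946531e-01, -7.78767609e-04]), 'force': array([-0.59892338, -0.00563651, -0.71557828]), 'ft_torque': array([ 0.06382937, -0.03497207,  0.00476229]), 'grip_width': 0.08541565954339053}
scene {'intrinsics': [[436.1464, 0.0, 252.5406], [0.0, 436.1464, 199.0621], [0.0, 0.0, 1.0]], 'T': [[0.5577, 0.6982, -0.4488, 1.2852], [0.83, -0.4713, 0.2982, -0.4859], [-0.0033, -0.5388, -0.8424, 1.4888], [0.0, 0.0, 0.0, 1.0]]}
side {'intrinsics': [[415.6362, 0.0, 250.7369], [0.0, 415.6362, 190.0409], [0.0, 0.0, 1.0]], 'T': [[-0.9697, -0.1352, 0.2033, 0.2757], [-0.244, 0.5049, -0.828, 1.0465], [0.0093, -0.8525, -0.5226, 0.7558], [0.0, 0.0, 0.0, 1.0]]}
wrist {'intrinsics': [[270.9216, 0.0, 251.0137], [0.0, 270.9216, 189.4283], [0.0, 0.0, 1.0]], 'mount': [[0.0006, -0.9574, -0.2887, 0.0735], [1.0, 0.0005, 0.0004, 0.0003], [-0.0002, -0.2887, 0.9574, -0.1254], [0.0, 0.0, 0.0, 1.0]]}
```

View pics/scene0.png

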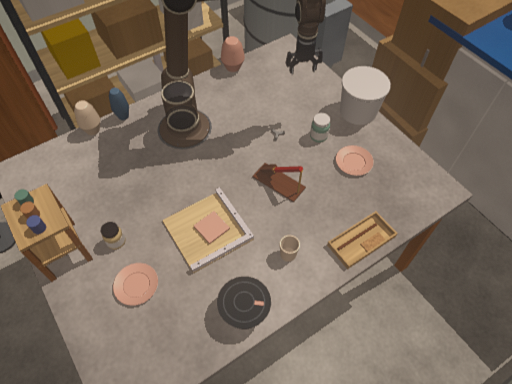

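View pics/side0.png

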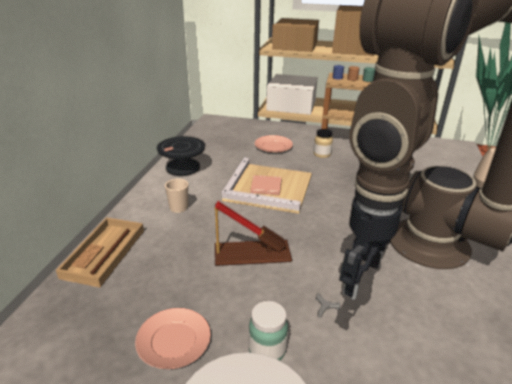

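View pics/wrist0.png

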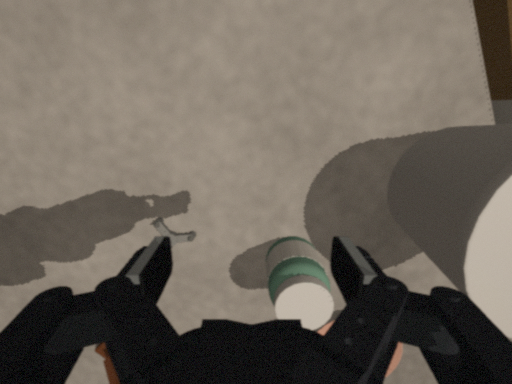

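```bash
cat > h.py <<'E'
from rig import r
import numpy as np,cv2
from scipy.spatial.transform import Rotation as R
def rot(s): return R.from_quat(np.roll(s["tool_rot"],-1))
def camT(c,s=None):
    p=r.camera_params(c);K=np.array(p["intrinsics"])
    if "T" in p: return K,np.array(p["T"])
    s=s or r.state();T=np.eye(4);T[:3,:3]=rot(s).as_matrix();T[:3,3]=s["position"]
    return K,T@np.array(p["mount"])
def pt(KT,uv,z):
    K,T=KT;d=T[:3,:3]@np.linalg.solve(K,[uv[0],uv[1],1.]);o=T[:3,3]
    return o+d*(z-o[2])/d[2]
def proj(KT,P):
    K,T=KT;P=np.atleast_2d(P);c=(P-T[:3,3])@T[:3,:3];q=c@K.T
    return q[:,:2]/q[:,2:]
def tri(obs):
    A=np.zeros((3,3));b=np.zeros(3)
    for KT,uv in obs:
        K,T=KT;d=T[:3,:3]@np.linalg.solve(K,[uv[0],uv[1],1.]);d/=np.linalg.norm(d);M=np.eye(3)-np.outer(d,d)
        A+=M;b+=M@T[:3,3]
    return np.linalg.solve(A,b)
def goal(pos,xax,zax,s=None):
    """rows needed: shift mm in tool, rotvec deg"""
    s=s or r.state();Rt=rot(s)
    z=np.array(zax,float);z/=np.linalg.norm(z);x=np.array(xax,float);x-=z*(x@z);x/=np.linalg.norm(x)
    G=R.from_matrix(np.c_[x,np.cross(z,x),z])
    return np.round(Rt.inv().apply(np.array(pos)-s["position"])*1000,1),np.round((Rt.inv()*G).as_rotvec(degrees=True),2)
E
python3 - <<'E'
from h import *
zs=dict(jig=0.0,tile_center=.02,stand=0,brush_center=.1,yunomi=0,plate_a=0,spur=0,jar_glaze=0,jar_slip=0)
for n,z in zs.items():
    for c in["scene","side"]:
        for d in r.pinpoint(c,n)[:2]:
            print(n,c,np.round(d["conf"],2),np.round(d["uv"],1),np.round(pt(camT(c),d["uv"],z),3))
print(r.state()["t"])
E
```

```text
jig scene 0.69 [207.8 230.4] [ 0.515 -0.183  0.   ]
jig side 0.95 [268.5 185.7] [ 0.516 -0.196  0.   ]
tile_center scene 0.72 [211.1 223.5] [ 0.506 -0.161  0.02 ]
tile_center side 0.91 [265.4 183.6] [ 0.523 -0.174  0.02 ]
stand scene 0.6 [279.1 184.5] [0.494 0.172 0.   ]
stand side 0.91 [246.5 256.8] [0.495 0.194 0.   ]
brush_center scene 0.57 [282.6 168.6] [0.493 0.184 0.1  ]
brush_center side 0.89 [246.8 226.5] [0.496 0.189 0.1  ]
yunomi scene 0.56 [288.7 253.4] [0.769 0.019 0.   ]
yunomi side 0.62 [176.8 209.4] [0.771 0.027 0.   ]
plate_a scene 0.75 [348.4 161.1] [0.562 0.49  0.   ]
plate_a scene 0.58 [135.  283.9] [ 0.556 -0.513  0.   ]
plate_a side 0.76 [273.  149.3] [ 0.559 -0.488  0.   ]
plate_a side 0.69 [170.8 340.2] [0.585 0.503 0.   ]
spur scene 0.57 [278.7 134.4] [0.272 0.33  0.   ]
spur side 0.61 [323.7 307.5] [ 0.271  0.324 -0.   ]
jar_glaze scene 0.93 [320.2 135.6] [ 0.382  0.479 -0.   ]
jar_glaze side 0.73 [265.5 350.4] [0.379 0.477 0.   ]
jar_glaze side 0.62 [179.  209.7] [0.763 0.026 0.   ]
jar_slip scene 0.92 [116.9 238.5] [ 0.35 -0.49  0.  ]
jar_slip side 0.88 [320.9 154.1] [ 0.362 -0.496  0.   ]
1.05
```

Run:
```python
from h import *
for uv in[(165,222),(222,192),(251,237),(191,268)]: print(np.round(pt(camT("scene"),uv,.025),3))
print(goal([.60,-.22,.30],[-.94,.34,0],[0,0,-1]))
```

```text
[ 0.404 -0.306  0.025]
[ 0.409 -0.051  0.025]
[ 0.643 -0.067  0.025]
[ 0.627 -0.318  0.025]
(array([-637.5, -480.7,  -51.7]), array([-0.  , -0.  , -4.23]))
```

Run:
```python
from h import *
print(goal([.58,-.19,.28],[-1,0,0],[0,0,-1]))
```

```text
(array([-607. , -461.5,  -31.7]), array([ -0.  ,  -0.  , -24.11]))
```

```bash
T='x'; python3 -m crank '[{"linear":[-607,-461,-32],"rot":[0,0,-24]},{"linear":[-607,-461,-32],"rot":[0,0,-24]},{"linear":[-607,-461,-32],"rot":[0,0,-24]},{"linear":[-607,-461,-32],"rot":[0,0,-24]},{"linear":[-607,-461,-32],"rot":[0,0,-24]}]'; python3 -c "
from h import *
print(goal([.58,-.19,.28],[-1,0,0],[0,0,-1]))"
```

```text
t: 1.55
position: [0.3306, 0.2667, 0.2587]
tool_rot: [0.0, 0.0, 1.0, 0.0]
force: [1.1, 0.4, -0.2]
grip_width: 0.0855
(array([-249.7, -456.5,  -21.3]), array([ 0.02,  0.03, -0.04]))
```

```bash
python3 -m crank '[{"linear":[-250,-457,-21],"rot":[0,0,0]},{"linear":[-250,-457,-21],"rot":[0,0,0]},{"linear":[-250,-457,-21],"rot":[0,0,0]},{"linear":[-250,-457,-21],"rot":[0,0,0]},{"linear":[-250,-457,-21],"rot":[0,0,0]}]' 60; python3 -c "
from h import *
print(goal([.58,-.19,.28],[-1,0,0],[0,0,-1]))"
```

```text
t: 2.05
position: [0.4503, 0.0469, 0.269]
tool_rot: [0.001, 0.001, 1.0, 0.0]
force: [-0.1, 0.1, 0.2]
grip_width: 0.0516
(array([-130.3, -236.6,  -11. ]), array([ 0.02,  0.06, -0.12]))
```

```bash
python3 -m crank '[{"linear":[-127,-242,-10],"rot":[0,0,0]},{"linear":[-127,-242,-10],"rot":[0,0,0]},{"linear":[-127,-242,-10],"rot":[0,0,0]},{"linear":[-127,-242,-10],"rot":[0,0,0]},{"linear":[-127,-242,-10],"rot":[0,0,0]}]'; python3 -c "
from h import *
print(goal([.58,-.19,.28],[-1,0,0],[0,0,-1]))"
```

```text
t: 2.55
position: [0.5659, -0.1746, 0.2778]
tool_rot: [0.0, 0.001, 1.0, 0.0]
force: [0.5, 0.2, 0.5]
grip_width: 0.0513
(array([-14.1, -15.4,  -2.2]), array([ 0.  ,  0.03, -0.13]))
```

```bash
python3 -m crank '[{"linear":[-14,-15,0],"rot":[0,0,0]},{"linear":[-14,-15,0],"rot":[0,0,0]},{"linear":[-14,-15,0],"rot":[0,0,0]}]'
python3 - <<'E'
from h import *
s=r.state();im=r.capture("wrist");KT=camT("wrist",s)
np.savez("w1.npz",K=KT[0],T=KT[1],im=im)
for n,z in(("jig",.0),("tile_center",.02)):
    for d in r.pinpoint("wrist",n)[:2]: print(n,d["conf"],d["uv"],np.round(pt(KT,d["uv"],z),4))
m=r.cut_out("wrist","tile_center")
if m:
    mm=m[0]["mask"].astype(np.uint8);c=cv2.minAreaRect(cv2.findContours(mm,0,2)[0][0]);print(m[0]["conf"],cv2.boxPoints(c),mm.sum())
v=cv2.resize(im,None,fx=1.5,fy=1.5)
cv2.imwrite("pics/w1.png",v[:,:,::-1])
E
```

```text
t: 2.85
position: [0.5792, -0.1877, 0.2771]
tool_rot: [-0.001, 0.001, 1.0, 0.0]
force: [-0.3, 1.3, -0.0]
grip_width: 0.051
jig 0.69 [267.2, 118.8] [ 0.5208 -0.1637  0.    ]
tile_center 0.65 [264.7, 119.1] [ 0.5205 -0.1683  0.02  ]
0.9 [[224.18466  82.47691]
 [300.86157  72.8923 ]
 [310.55386 150.43077]
 [233.87695 160.01538]] 5744
```

View pics/w1.png

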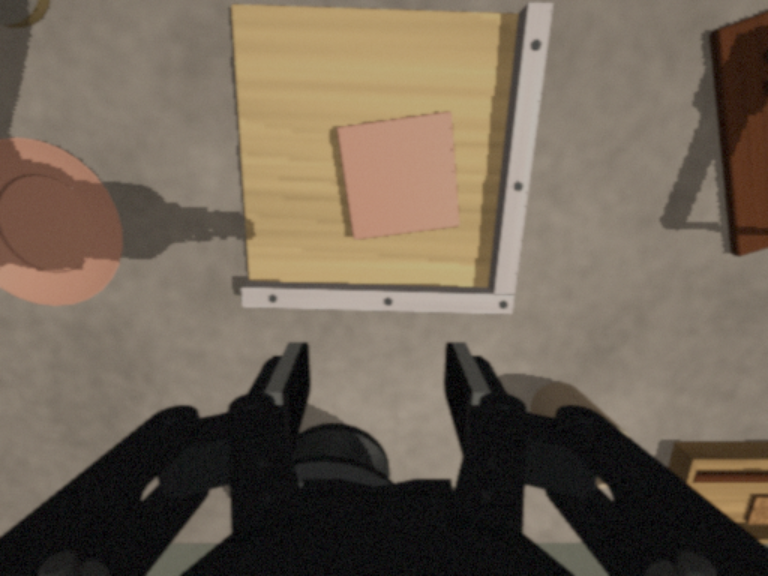

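```bash
cat >> h.py <<'E'
def zoom(im,x0,y0,x1,y1,f,name): cv2.imwrite(name,cv2.resize(im[y0:y1,x0:x1],None,fx=f,fy=f,interpolation=cv2.INTER_CUBIC)[:,:,::-1])
E
python3 - <<'E'
from h import *
from scipy.optimize import least_squares
d=np.load("w1.npz");KT=(d["K"],d["T"])
J=np.array([[130,130,36],[130,-130,36],[-130,130,36],[-130,110,36],[-130,-130,12],[110,-130,36],[110,110,36]])/1e3
uv=np.array([(512,313),(242,308),(552,4),(528,4),(232,6),(244,287),(496,292)])/1.5
def W(p,J): return np.c_[J[:,:2]@np.array([[np.cos(p[2]),np.sin(p[2])],[-np.sin(p[2]),np.cos(p[2])]])+p[:2],J[:,2]]
f=lambda p:(proj(KT,W(p,J))-uv).ravel()
q=least_squares(f,[.52,-.17,0],loss="soft_l1");print(q.x,np.degrees(q.x[2]),np.round(q.fun.reshape(-1,2),1).tolist())
t=np.array([(448,112),(459,227),(355,239),(336,127)])/1.5
P=np.array([pt(KT,u,.028) for u in t]);print(P.round(4),np.linalg.norm(P-np.roll(P,1,0),axis=1))
ang=np.degrees(q.x[2]);c=P.mean(0);print("tile",c)
R2=np.array([[np.cos(q.x[2]),np.sin(q.x[2])],[-np.sin(q.x[2]),np.cos(q.x[2])]])
print("tile in jig",R2@(c[:2]-q.x[:2]),(R2@(P[:,:2]-q.x[:2]).T).T.round(4))
np.save("jig.npy",q.x)
E
```

```text
[ 0.51396941 -0.18186367 -0.02740428] -1.5701498320450507 [[0.8, 1.4], [0.6, 0.5], [1.3, -0.5], [0.2, -1.0], [-1.1, -0.8], [-1.7, 1.2], [-0.8, 1.9]]
[[ 0.4651 -0.1259  0.028 ]
 [ 0.5635 -0.1109  0.028 ]
 [ 0.5745 -0.2072  0.028 ]
 [ 0.4769 -0.2218  0.028 ]] [0.09671614 0.09954106 0.09686768 0.09869901]
tile [ 0.52003315 -0.16644216  0.028     ]
tile in jig [0.0056389  0.01558187] [[-0.0504  0.0546]
 [ 0.0476  0.0723]
 [ 0.0612 -0.0236]
 [-0.0359 -0.041 ]]
```

```bash
cat >> h.py <<'E'
def jw(x,y,z):
    q=np.load("jig.npy");c,s=np.cos(q[2]),np.sin(q[2])
    return np.array([q[0]+(c*x-s*y)/1e3,q[1]+(s*x+c*y)/1e3,z/1e3])
def ja(deg):
    a=np.load("jig.npy")[2]+np.radians(deg);return [np.cos(a),np.sin(a),0]
D=[0,0,-1]
E
python3 -c "
from h import *
print(goal(jw(-75,12,80),ja(180),D),r.state()['joints'])"
```

```text
(array([139.7,  18.6, 198.2]), array([-0.  ,  0.03,  1.54])) [-3.11612786e-01  2.91436593e-01  2.31412964e-01  1.51019353e+00
  9.05626079e-05 -3.11028000e-01]
```

```bash
python3 -m crank '[{"linear":[140,18,197],"rot":[0,0,1.5]},{"linear":[140,18,197],"rot":[0,0,1.5]},{"linear":[140,18,197],"rot":[0,0,1.5]},{"linear":[140,18,197],"rot":[0,0,1.5]},{"linear":[140,18,197],"rot":[0,0,1.5]}]'; python3 -c "
from h import *
print(goal(jw(-75,12,31),ja(180),D))"
```

```text
t: 3.55
position: [0.4369, -0.1678, 0.0792]
tool_rot: [-0.0, 0.013, 1.0, 0.0]
force: [0.4, -0.4, -0.2]
grip_width: 0.0511
(array([-2.4,  0.1, 48.2]), array([ 0.  , -0.01,  0.04]))
```

```bash
python3 -m crank '[{"linear":[-1,0,25],"rot":[0,0,0]},{"linear":[-2,0,40],"rot":[0,0,0]},{"linear":[-2,0,48],"rot":[0,0,0]},{"linear":[-2,0,48],"rot":[0,0,0]}]';python3 - <<'E'
from h import *
im=r.capture("wrist");zoom(im,100,0,420,384,2,"pics/w2.png")
im=r.capture("side");zoom(im,200,130,340,270,5,"pics/s2.png")
print(goal(jw(-1,12,31),ja(180),D))
E
```

```text
t: 3.95
position: [0.4408, -0.1686, 0.0323]
tool_rot: [-0.0, 0.014, 1.0, 0.0]
force: [0.1, -0.3, -0.3]
grip_width: 0.0512
(array([-71.4,   1.3,   2.7]), array([-0.02,  0.07, -0.  ]))
```

View pics/w2.png

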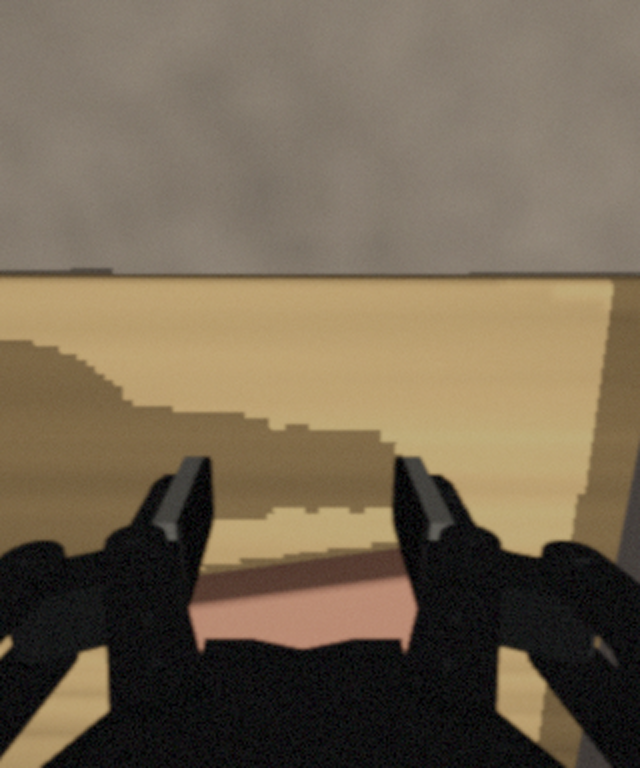

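View pics/s2.png

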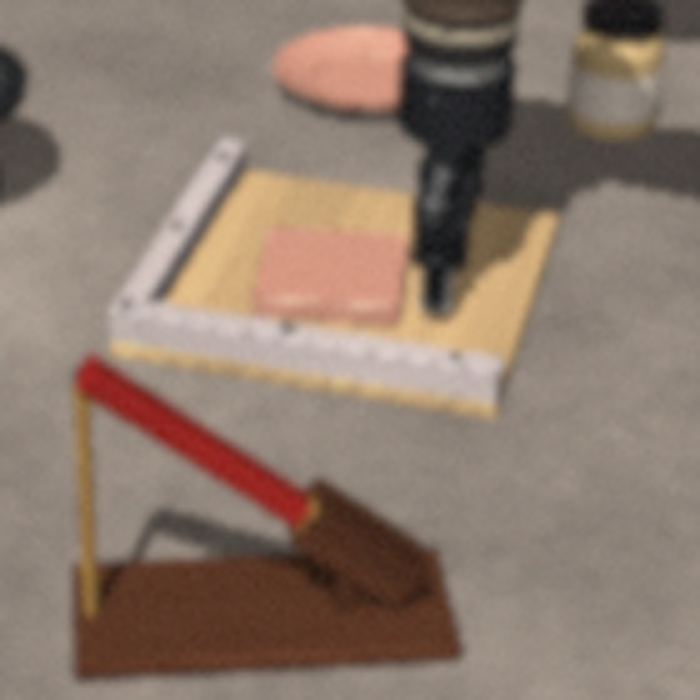

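```bash
python3 -m crank '[{"linear":[-10,0,1],"rot":[0,0,0]},{"linear":[-18,0,1],"rot":[0,0,0]},{"linear":[-26,0,1],"rot":[0,0,0]},{"linear":[-34,0,1],"rot":[0,0,0]},{"linear":[-42,0,1],"rot":[0,0,0]}]'; python3 -c "
from h import *
print(goal(jw(-1,12,31),ja(180),D))"
```

```text
t: 4.55
position: [0.4838, -0.1705, 0.0316]
tool_rot: [-0.0, 0.014, 1.0, -0.0]
force: [-4.8, 0.8, 4.2]
grip_width: 0.0513
(array([-29.4,   1.5,   0.6]), array([-0.01, -0.04, -0.04]))
```

```bash
python3 -m crank '[{"linear":[-7,0,0],"rot":[0,0,0]},{"linear":[-14,0,0],"rot":[0,0,0]},{"linear":[-20,0,0],"rot":[0,0,0]},{"linear":[-24,0,0],"rot":[0,0,0]},{"linear":[-26,0,0],"rot":[0,0,0]}]'; python3 -c "
from h import *
print(goal(jw(-1,12,31),ja(180),D))"
```

```text
t: 5.05
position: [0.5097, -0.1713, 0.0316]
tool_rot: [-0.0, 0.014, 1.0, -0.0]
force: [-5.0, 0.9, 2.9]
grip_width: 0.0513
(array([-3.5,  1.5,  0.6]), array([-0.01, -0.  , -0.04]))
```

```bash
python3 -m crank '[{"linear":[-2,0,0],"rot":[0,0,0]},{"linear":[-4,0,0],"rot":[0,0,0]}]';python3 -m crank '[{"linear":[-1,0,0],"rot":[0,0,0]},{"linear":[-2,0,0],"rot":[0,0,0]}]'; python3 -c "
from h import *
print(goal(jw(-1,12,31),ja(180),D))"
```

```text
t: 5.25
position: [0.5119, -0.1712, 0.0315]
tool_rot: [-0.001, 0.014, 1.0, -0.0]
force: [-13.6, 0.3, 10.1]
grip_width: 0.0511
t: 5.45
position: [0.512, -0.1712, 0.0315]
tool_rot: [-0.003, 0.014, 1.0, -0.0]
force: [-18.0, 0.0, 13.8]
grip_width: 0.0511
(array([-1.3,  1.4,  0.5]), array([-0.02, -0.36, -0.08]))
```

```bash
python3 -m crank '[{"linear":[15,0,0],"rot":[0,0,0]},{"linear":[15,0,-40],"rot":[0,0,0]},{"linear":[15,0,-60],"rot":[0,0,0]},{"linear":[15,0,-60],"rot":[0,0,0]}]'
python3 - <<'E'
from h import *
im=r.capture("wrist");cv2.imwrite("pics/w3.png",cv2.resize(im,None,fx=1.5,fy=1.5)[:,:,::-1])
print(goal(jw(54,-68,80),ja(-90),D))
E
```

```text
t: 5.85
position: [0.5031, -0.1717, 0.0952]
tool_rot: [0.004, 0.014, 1.0, -0.001]
force: [0.5, -0.4, 0.4]
grip_width: 0.0515
(array([-66. , -78.1,  13.8]), array([ -0.27,   0.18, -90.04]))
```

View pics/w3.png

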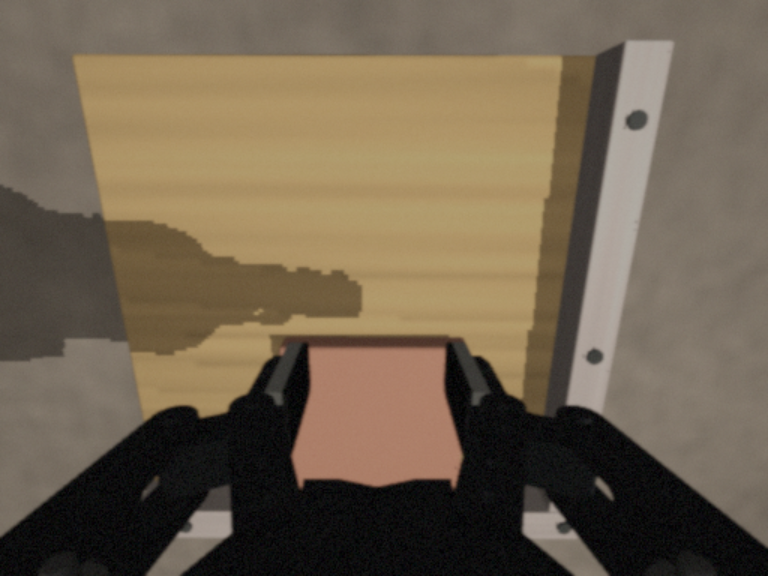

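```bash
python3 -m crank '[{"linear":[-66,-78,0],"rot":[0,0,-90]},{"linear":[-66,-78,0],"rot":[0,0,-90]},{"linear":[-66,-78,0],"rot":[0,0,-90]},{"linear":[-66,-78,0],"rot":[0,0,-90]},{"linear":[-66,-78,0],"rot":[0,0,-90]}]'; python3 -c "
from h import *
print(goal(jw(54,-68,80),ja(-90),D))"
```

```text
t: 6.4
position: [0.5642, -0.251, 0.0896]
tool_rot: [-0.0, -0.356, 0.935, 0.001]
force: [0.4, -0.0, -0.1]
grip_width: 0.051
(array([-1.2, -1.6,  9.6]), array([ 1.100e-01,  3.000e-02, -4.674e+01]))
```

```bash
python3 -m crank '[{"linear":[0,0,5],"rot":[0,0,-46.4]},{"linear":[0,0,5],"rot":[0,0,-46.4]},{"linear":[0,0,5],"rot":[0,0,-46.4]},{"linear":[0,0,5],"rot":[0,0,-46.4]},{"linear":[0,0,5],"rot":[0,0,-46.4]}]'; python3 -c "
from h import *
print(goal(jw(54,-68,31),ja(-90),D))"
```

```text
t: 6.9
position: [0.564, -0.2505, 0.085]
tool_rot: [-0.0, -0.674, 0.739, 0.001]
force: [0.6, -0.2, -0.7]
grip_width: 0.0512
(array([ 0.6, -2.2, 54. ]), array([ 0.06,  0.05, -3.73]))
```

```bash
python3 -m crank '[{"linear":[0,-2,10],"rot":[0,0,-3.6]},{"linear":[0,-2,30],"rot":[0,0,-3.6]},{"linear":[0,-2,44],"rot":[0,0,-3.6]},{"linear":[0,-2,53],"rot":[0,0,-3.6]},{"linear":[0,-2,53],"rot":[0,0,-3.6]}]'
python3 - <<'E'
from h import *
im=r.capture("wrist");cv2.imwrite("pics/w4.png",cv2.resize(im,None,fx=1.5,fy=1.5)[:,:,::-1])
print(goal(jw(54,-1,31),ja(-90),D))
E
```

```text
t: 7.4
position: [0.565, -0.2504, 0.0315]
tool_rot: [-0.001, -0.694, 0.72, 0.002]
force: [0.2, 0.0, 0.4]
grip_width: 0.051
(array([-66.4,   0.1,   1.8]), array([ 0.09,  0.04, -0.5 ]))
```

View pics/w4.png

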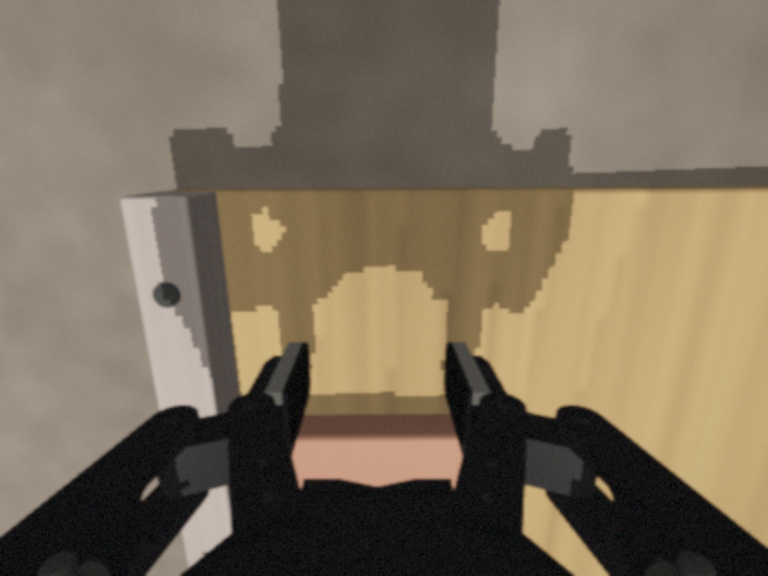

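```bash
python3 -m crank '[{"linear":[-8,0,0],"rot":[0,0,-0.5]},{"linear":[-16,0,0],"rot":[0,0,-0.5]},{"linear":[-24,0,0],"rot":[0,0,-0.5]},{"linear":[-32,0,0],"rot":[0,0,-0.5]},{"linear":[-40,0,0],"rot":[0,0,-0.5]}]'; python3 -m crank '[{"linear":[-6,0,0],"rot":[0,0,0]},{"linear":[-12,0,0],"rot":[0,0,0]},{"linear":[-17,0,0],"rot":[0,0,0]},{"linear":[-20,0,0],"rot":[0,0,0]}]'; python3 -c "
from h import *
print(goal(jw(54,-1,31),ja(-90),D))"
```

```text
t: 7.95
position: [0.568, -0.2109, 0.0345]
tool_rot: [-0.0, -0.697, 0.717, -0.001]
force: [-0.4, -4.2, 2.7]
grip_width: 0.0518
t: 8.35
position: [0.5686, -0.1911, 0.0344]
tool_rot: [-0.0, -0.697, 0.717, -0.001]
force: [0.2, -6.4, 5.5]
grip_width: 0.0511
(array([-6.8,  0.9,  3.4]), array([-0.07, -0.08,  0.  ]))
```

```bash
python3 -m crank '[{"linear":[-2,0,2],"rot":[0,0,0]},{"linear":[-4,0,2],"rot":[0,0,0]},{"linear":[-5,0,2],"rot":[0,0,0]}]'; python3 -m crank '[{"linear":[-1,0,0],"rot":[0,0,0]},{"linear":[-2,0,0],"rot":[0,0,0]}]'; python3 -c "
from h import *
print(goal(jw(54,-1,31),ja(-90),D))"
```

```text
t: 8.65
position: [0.5685, -0.186, 0.032]
tool_rot: [0.0, -0.697, 0.717, -0.0]
force: [-0.7, -6.0, 3.4]
grip_width: 0.0513
t: 8.85
position: [0.5683, -0.1858, 0.032]
tool_rot: [-0.002, -0.697, 0.717, -0.002]
force: [-0.9, -13.7, 3.4]
grip_width: 0.0512
(array([-1.4,  0.4,  1. ]), array([ 0.  , -0.25, -0.06]))
```

Contact with the fence shows in the force. A bit more push, then back off and check.

```bash
python3 -m crank '[{"linear":[-1,0,0],"rot":[0,0,0]},{"linear":[-2,0,0],"rot":[0,0,0]},{"linear":[-2,0,0],"rot":[0,0,0]}]'; python3 -m crank '[{"linear":[10,0,0],"rot":[0,0,0]},{"linear":[22,0,0],"rot":[0,0,0]},{"linear":[26,0,-40],"rot":[0,0,0]},{"linear":[26,0,-90],"rot":[0,0,0]},{"linear":[26,0,-100],"rot":[0,0,0]}]'; python3 -c "
from h import *
print(goal(jw(60,150,240),ja(-90),D))"
```

```text
t: 9.15
position: [0.5682, -0.1857, 0.0321]
tool_rot: [-0.003, -0.696, 0.718, -0.003]
force: [-1.2, -16.9, 2.5]
grip_width: 0.051
t: 9.65
position: [0.5697, -0.2087, 0.137]
tool_rot: [0.002, -0.697, 0.717, -0.003]
force: [0.8, -0.3, 0.8]
grip_width: 0.0509
(array([-175.2,   -4.3, -103.1]), array([-0.38, -0.04,  0.  ]))
```

```bash
python3 -m crank '[{"linear":[-165,-4,-40],"rot":[0,0,0]},{"linear":[-165,-4,-40],"rot":[0,0,0]},{"linear":[-165,-4,-40],"rot":[0,0,0]},{"linear":[-165,-4,-40],"rot":[0,0,0]},{"linear":[-165,-4,-40],"rot":[0,0,0]}]'; python3 -m crank '[{"linear":[0,0,0],"rot":[0,0,0]}]';python3 - <<'E'
from h import *
s=r.state();im=r.capture("wrist");KT=camT("wrist",s);np.savez("w5.npz",K=KT[0],T=KT[1],im=im)
zoom(im,60,0,440,300,2,"pics/w5.png")
E
```

```text
t: 10.15
position: [0.5762, -0.0402, 0.1719]
tool_rot: [0.001, -0.699, 0.715, 0.001]
force: [-0.6, 0.6, 0.4]
grip_width: 0.051
t: 10.25
position: [0.5759, -0.0428, 0.171]
tool_rot: [-0.0, -0.698, 0.716, 0.001]
force: [-0.2, -1.1, 0.6]
grip_width: 0.0514
```

View pics/w5.png

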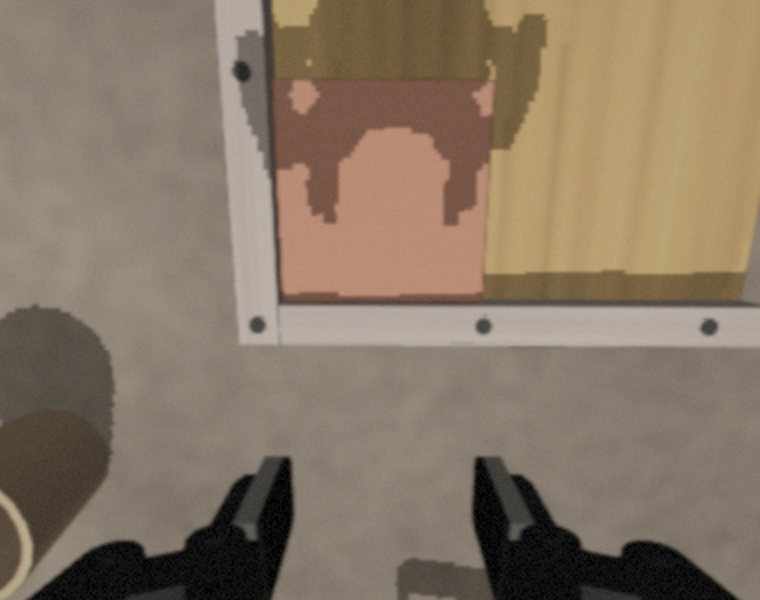

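Run:
```python
from h import *
d=np.load("w5.npz")
im=d["im"];zoom(im,185,120,310,180,6,"pics/w5z.png")
zoom(im,170,20,330,60,4,"pics/w5y.png")
```

```text
(no output)
```

View pics/w5z.png

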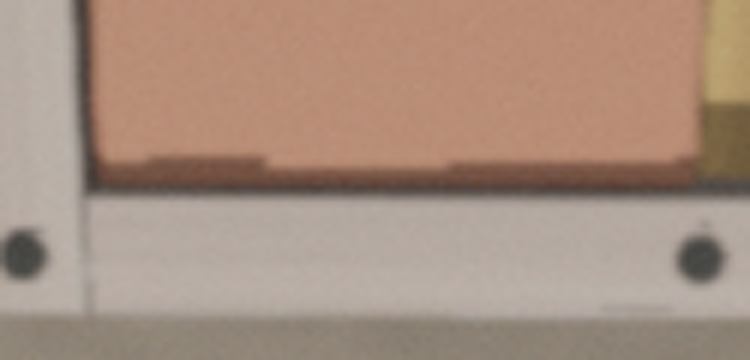

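View pics/w5y.png

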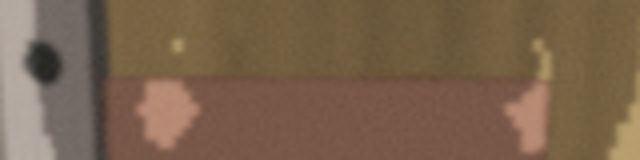

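```bash
python3 -c "
from h import *
print(goal(jw(-30,60,120),ja(-90),D))"
```

```text
(array([80. , 87.9, 50.9]), array([0.08, 0.02, 0.01]))
```

```bash
python3 -m crank '[{"linear":[80,88,50],"rot":[0,0,0]},{"linear":[80,88,50],"rot":[0,0,0]},{"linear":[80,88,50],"rot":[0,0,0]},{"linear":[80,88,50],"rot":[0,0,0]}]' 0 20; python3 -m crank '[{"linear":[0,0,40],"rot":[0,0,0]},{"linear":[0,0,70],"rot":[0,0,0]},{"linear":[0,0,87],"rot":[0,0,0]},{"linear":[0,0,87],"rot":[0,0,0]}]';  python3 - <<'E'
from h import *
im=r.capture("side");zoom(im,200,130,340,250,5,"pics/s6.png")
print(goal(jw(-5,60,31),ja(-90),D))
E
```

```text
t: 10.7
position: [0.4817, -0.1231, 0.1193]
tool_rot: [-0.002, -0.695, 0.719, 0.002]
force: [-0.1, 0.4, 0.3]
grip_width: -0.0002
t: 11.1
position: [0.4843, -0.1209, 0.0321]
tool_rot: [-0.001, -0.697, 0.717, 0.002]
force: [0.2, -0.1, -0.0]
grip_width: 0.0001
(array([  0. , -25.2,   2.7]), array([ 0.14,  0.05, -0.05]))
```

View pics/s6.png

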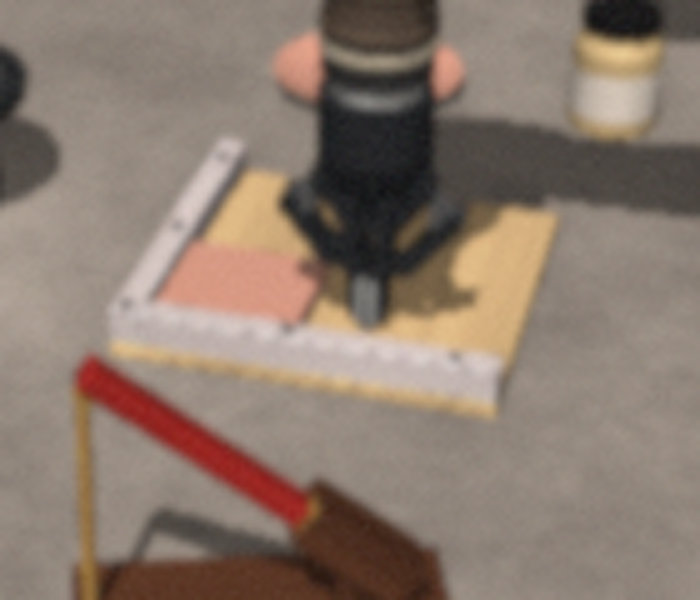

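```bash
python3 -m crank '[{"linear":[0,-5,1],"rot":[0,0,0]},{"linear":[0,-10,1],"rot":[0,0,0]},{"linear":[0,-15,1],"rot":[0,0,0]},{"linear":[0,-20,1],"rot":[0,0,0]}]'; python3 -m crank '[{"linear":[0,-3,0],"rot":[0,0,0]},{"linear":[0,-5,0],"rot":[0,0,0]}]'; python3 -c "
from h import *
print(goal(jw(-5,60,31),ja(-90),D))"
```

```text
t: 11.55
position: [0.5071, -0.1214, 0.0345]
tool_rot: [0.0, -0.697, 0.717, -0.001]
force: [0.2, 0.8, -0.4]
grip_width: -0.0002
t: 11.75
position: [0.5107, -0.1214, 0.0338]
tool_rot: [-0.0, -0.697, 0.717, 0.0]
force: [-6.0, -0.4, 5.8]
grip_width: 0.0002
(array([0.4, 0.1, 2.8]), array([ 0.06, -0.01,  0.01]))
```

```bash
python3 -m crank '[{"linear":[0,-1,0],"rot":[0,0,0]},{"linear":[0,-2,0],"rot":[0,0,0]},{"linear":[0,-2,0],"rot":[0,0,0]}]'; python3 -m crank '[{"linear":[0,-1,0],"rot":[0,0,0]},{"linear":[0,-1,0],"rot":[0,0,0]}]'; python3 -m crank '[{"linear":[0,10,0],"rot":[0,0,0]},{"linear":[0,14,-20],"rot":[0,0,0]},{"linear":[0,14,-65],"rot":[0,0,0]},{"linear":[0,14,-115],"rot":[0,0,0]},{"linear":[0,14,-165],"rot":[0,0,0]}]' 100;python3 - <<'E'
from h import *
im=r.capture("wrist");cv2.imwrite("pics/w7.png",im[:,:,::-1])
im=r.capture("side");zoom(im,200,130,340,270,5,"pics/s7.png")
im=r.capture("scene");zoom(im,150,120,330,280,4,"pics/c7.png")
E
```

```text
t: 12.05
position: [0.511, -0.1214, 0.0337]
tool_rot: [-0.001, -0.697, 0.717, 0.001]
force: [-8.5, 0.5, 7.4]
grip_width: -0.0001
t: 12.25
position: [0.5116, -0.1214, 0.0337]
tool_rot: [-0.002, -0.697, 0.717, 0.001]
force: [-9.1, -0.1, 6.6]
grip_width: 0.0001
t: 12.75
position: [0.4994, -0.1209, 0.2003]
tool_rot: [-0.0, -0.697, 0.717, 0.0]
force: [0.6, 0.7, 0.2]
grip_width: 0.0724
```

View pics/s7.png

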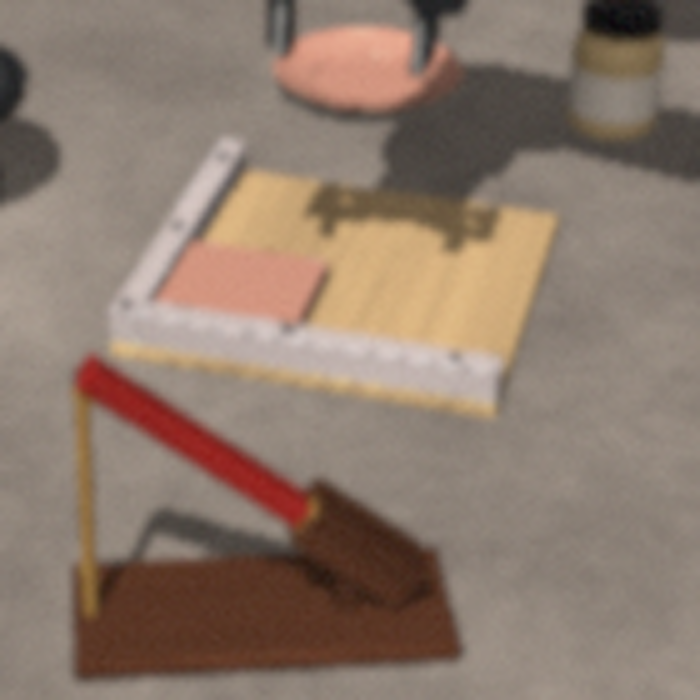

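View pics/c7.png

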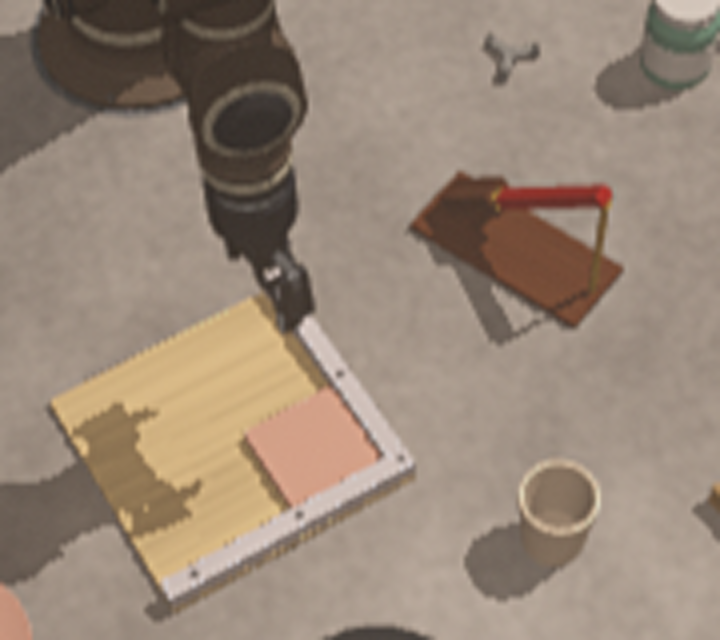

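```bash
python3 -c "
from h import *
print(goal([.585,.20,.29],[-1,0,0],D))"
```

```text
(array([-323.6,  -74.9,  -87.2]), array([-0.41,  0.27, 88.44]))
```

```bash
python3 -m crank '[{"linear":[-40,-10,-40],"rot":[0,0,88]},{"linear":[-324,-75,-88],"rot":[0,0,88]},{"linear":[-324,-75,-88],"rot":[0,0,88]},{"linear":[-324,-75,-88],"rot":[0,0,88]},{"linear":[-324,-75,-88],"rot":[0,0,88]}]';  python3 -c "
from h import *
print(goal([.585,.20,.29],[-1,0,0],D))"
```

```text
t: 13.4
position: [0.5552, 0.0904, 0.2649]
tool_rot: [-0.001, -0.405, 0.914, 0.0]
force: [0.6, -0.4, 0.2]
grip_width: 0.0853
(array([-101.2,   51.5,  -25.1]), array([ 2.000e-02, -1.000e-01,  4.781e+01]))
```

```bash
python3 -m crank '[{"linear":[-100,51,-25],"rot":[0,0,47.5]},{"linear":[-100,51,-25],"rot":[0,0,47.5]},{"linear":[-100,51,-25],"rot":[0,0,47.5]},{"linear":[-100,51,-25],"rot":[0,0,47.5]},{"linear":[-100,51,-25],"rot":[0,0,47.5]}]';python3 -m crank '[{"linear":[0,0,0],"rot":[0,0,0]}]'
python3 - <<'E'
from h import *
s=r.state();im=r.capture("wrist");KT=camT("wrist",s);np.savez("w8.npz",K=KT[0],T=KT[1],im=im)
cv2.imwrite("pics/w8.png",cv2.resize(im,None,fx=1.5,fy=1.5)[:,:,::-1])
for n,z in(("stand",.0),("brush_center",.1)):
    for d in r.pinpoint("wrist",n)[:2]: print(n,d["conf"],d["uv"],np.round(pt(KT,d["uv"],z),4))
E
```

```text
t: 13.9
position: [0.5839, 0.1985, 0.289]
tool_rot: [-0.001, -0.046, 0.999, -0.0]
force: [-0.2, -0.0, 0.1]
grip_width: 0.0853
t: 14.0
position: [0.5838, 0.1977, 0.2893]
tool_rot: [-0.001, -0.048, 0.999, -0.0]
force: [0.7, 0.6, 0.3]
grip_width: 0.0854
stand 0.7 [243.0, 91.6] [0.4891 0.1772 0.    ]
brush_center 0.98 [242.3, 91.9] [0.4947 0.1798 0.1   ]
brush_center 0.47 [32.3, 132.4] [ 0.5612 -0.0549  0.1   ]
```

View pics/w8.png

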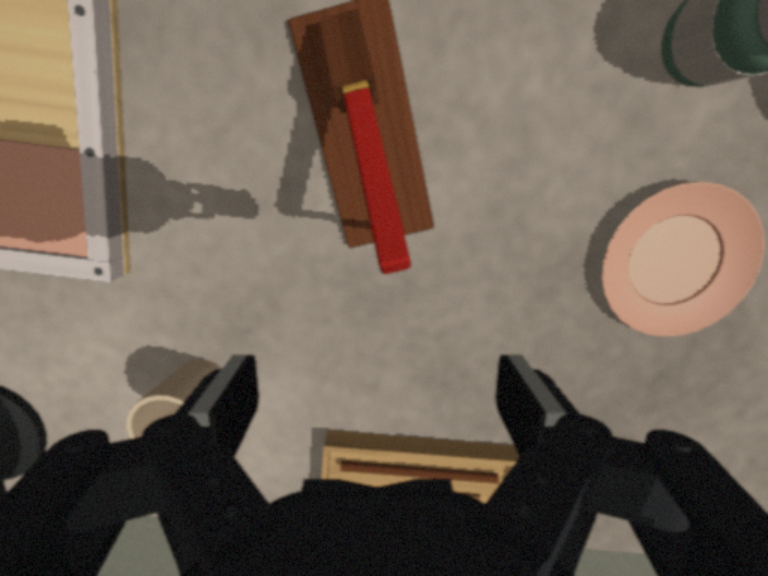

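Run:
```python
from h import *
im=np.load("w8.npz")["im"]
zoom(im,190,0,300,75,7,"pics/w8a.png");zoom(im,215,110,325,190,7,"pics/w8b.png")
```

```text
(no output)
```

View pics/w8a.png

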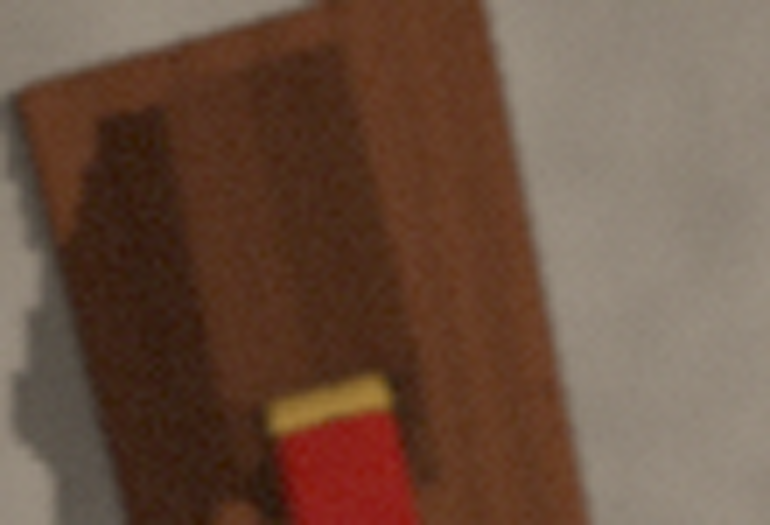

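View pics/w8b.png

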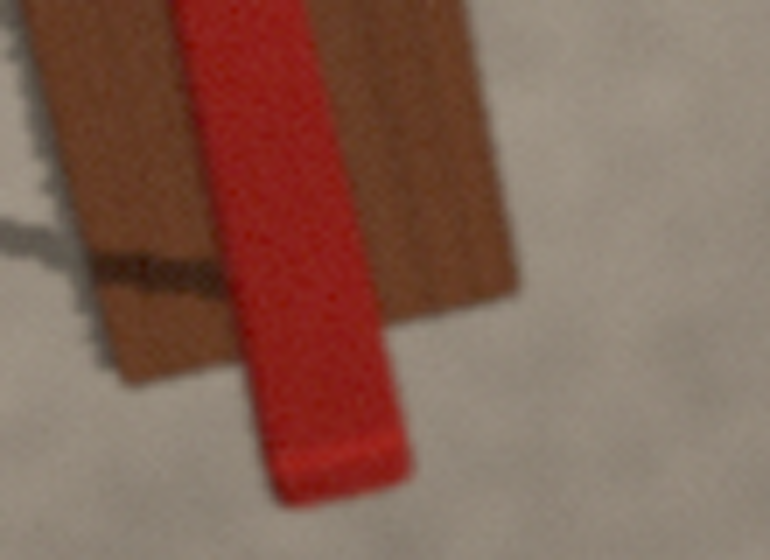

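```bash
cat >> h.py <<'E'
from scipy.optimize import least_squares
def rz(a): return R.from_euler("z",a).as_matrix()
E
python3 - <<'E'
from h import *
d=np.load("w8.npz");KT=(d["K"],d["T"])
S=np.array([[95,-45,12],[95,45,12],[-115,-45,12]])/1e3
us=np.array([(232.9,165.3),(289.1,151.7),(192.9,13.1)])
f=lambda p:(proj(KT,S@rz(p[2]).T+[p[0],p[1],0])-us).ravel()
q=least_squares(f,[.49,.18,.2]);print("stand",q.x,np.degrees(q.x[2]),q.fun.round(1))
B=np.array([[110,-10,8],[110,10,8],[110,-10,-8],[110,10,-8]])/1e3
ub=np.array([(253.3,175),(272.9,171.7),(255.7,182.6),(273.7,177.9)])
# ferrule/handle boundary edge points give lateral line: points at (270,435),(395,410) zoom a, unknown s
fl=np.array([(190+278/7,433/7),(190+398/7,408/7)])
def Bw(p,B):
    Ry=R.from_euler("y",-p[3]).as_matrix();return B@(rz(p[2])@Ry).T+[p[0],p[1],.1]
def g(p):
    e=(proj(KT,Bw(p,B))-ub).ravel()
    L=np.array([[p[4],-.01,.008],[p[4],.01,.008]])
    return np.r_[e,(proj(KT,Bw(p,L))-fl).ravel(),(p[3]-np.radians(40))*200]
b=least_squares(g,[*q.x,np.radians(40),-.03]);print("brush",b.x,np.degrees(b.x[2:4]),b.fun.round(1))
np.save("brush.npy",b.x)
# check in scene/side
for c in("scene","side"):
    im=r.capture(c);m=r.pinpoint(c,"brush_center");print(c,m[0]["uv"],proj(camT(c),[b.x[0],b.x[1],.1]))
E
```

```text
stand [0.49304815 0.18283902 0.32852971] 18.82336571444477 [-0.6  1.1  1.6  1.1 -0.9 -1.5]
brush [ 0.49065162  0.18184806  0.32399732  0.69753399 -0.03404122] [18.56367919 39.96575342] [-1.1  0.6  0.9 -1.  -1.2  0.2  1.3  0.3 -0.1  0.4  0.2 -0.4 -0.1]
scene [281.3, 169.4] [[281.77539672 168.43089598]]
side [246.8, 227.7] [[249.38294292 225.27422155]]
```

```bash
cat >> h.py <<'E'
def bgoal(s_mm,back_mm,s=None):
    q=np.load("brush.npy");a,t=q[2],q[3]
    b=np.array([np.cos(t)*np.cos(a),np.cos(t)*np.sin(a),np.sin(t)]);z=np.array([np.sin(t)*np.cos(a),np.sin(t)*np.sin(a),-np.cos(t)])
    P=np.array([q[0],q[1],.1])+b*s_mm/1e3+z*(2-back_mm)/1e3
    return goal(P,-b,z,s),P.round(3)
E
python3 -c "
from h import *
print(bgoal(15,100))"
```

```text
((array([144.6, -17.8, 106.3]), array([ -4.55, -39.79, -12.51])), array([0.442, 0.165, 0.185]))
```

```bash
python3 -m crank '[{"linear":[40,-5,10],"rot":[-4.5,-39.8,-12.5]},{"linear":[80,-10,30],"rot":[-4.5,-39.8,-12.5]},{"linear":[110,-14,70],"rot":[-4.5,-39.8,-12.5]},{"linear":[140,-18,95],"rot":[-4.5,-39.8,-12.5]},{"linear":[145,-18,106],"rot":[-4.5,-39.8,-12.5]}]' 70;  python3 -c "
from h import *
print(bgoal(15,100),r.state()['joints'])"
```

```text
t: 14.85
position: [0.4428, 0.1659, 0.1875]
tool_rot: [0.282, -0.135, 0.949, 0.046]
force: [0.6, 0.4, 0.7]
grip_width: 0.0596
((array([ 2.4, -0.2,  1.8]), array([-0.82, -6.73, -2.14])), array([0.442, 0.165, 0.185])) [ 0.38525296 -0.40716039 -0.77243158  0.6272383  -0.04557779  0.08933518]
```

```bash
python3 -m crank '[{"linear":[2,0,2],"rot":[-0.8,-6.7,-2.1]},{"linear":[2,0,2],"rot":[-0.8,-6.7,-2.1]},{"linear":[2,0,2],"rot":[-0.8,-6.7,-2.1]}]';  python3 - <<'E'
from h import *
s=r.state();print(bgoal(15,0),s['joints'])
im=r.capture("wrist");KT=camT("wrist",s);cv2.imwrite("pics/w9.png",cv2.resize(im,None,fx=1.5,fy=1.5)[:,:,::-1])
im=r.capture("side");zoom(im,180,120,340,270,4,"pics/s9.png")
m=r.pinpoint("wrist","brush_center");q=np.load("brush.npy")
print(m[:1],proj(KT,[q[0],q[1],.1]))
E
```

```text
t: 15.15
position: [0.4434, 0.166, 0.1867]
tool_rot: [0.334, -0.15, 0.929, 0.055]
force: [1.5, 0.8, 0.7]
grip_width: 0.0595
((array([1.900e+00, 1.000e-01, 1.005e+02]), array([-0.07, -0.38, -0.21])), array([0.503, 0.186, 0.108])) [ 0.37971996 -0.4805679  -0.87313082  0.48809325 -0.03670452  0.0465769 ]
[{'uv': [249.3, 179.0], 'conf': 0.86}] [[250.83858142 177.3014341 ]]
```

View pics/w9.png

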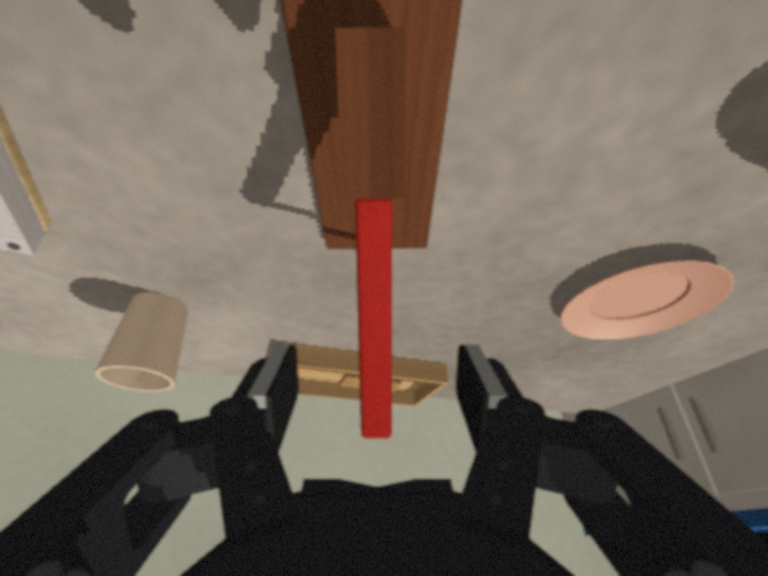

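View pics/s9.png

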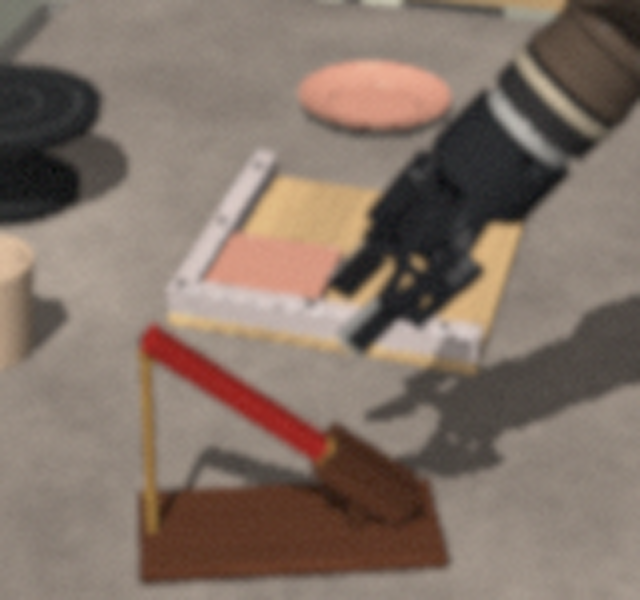

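```bash
python3 -m crank '[{"linear":[1,0,30],"rot":[0,-0.4,0]},{"linear":[2,0,60],"rot":[0,-0.4,0]},{"linear":[2,0,80],"rot":[0,-0.4,0]},{"linear":[2,0,92],"rot":[0,-0.4,0]},{"linear":[2,0,99],"rot":[0,-0.4,0]}]';  python3 - <<'E'
from h import *
s=r.state();print(bgoal(15,0))
im=r.capture("wrist");KT=camT("wrist",s);cv2.imwrite("pics/w10.png",cv2.resize(im,None,fx=1.5,fy=1.5)[:,:,::-1])
im=r.capture("side");zoom(im,180,120,340,270,4,"pics/s10.png")
E
```

```text
t: 15.8
position: [0.504, 0.1864, 0.1075]
tool_rot: [0.336, -0.15, 0.928, 0.055]
force: [-0.1, 0.2, -0.2]
grip_width: 0.0597
((array([ 0.6, -0.1, -1.3]), array([-0.06, -0.09, -0.17])), array([0.503, 0.186, 0.108]))
```

View pics/w10.png

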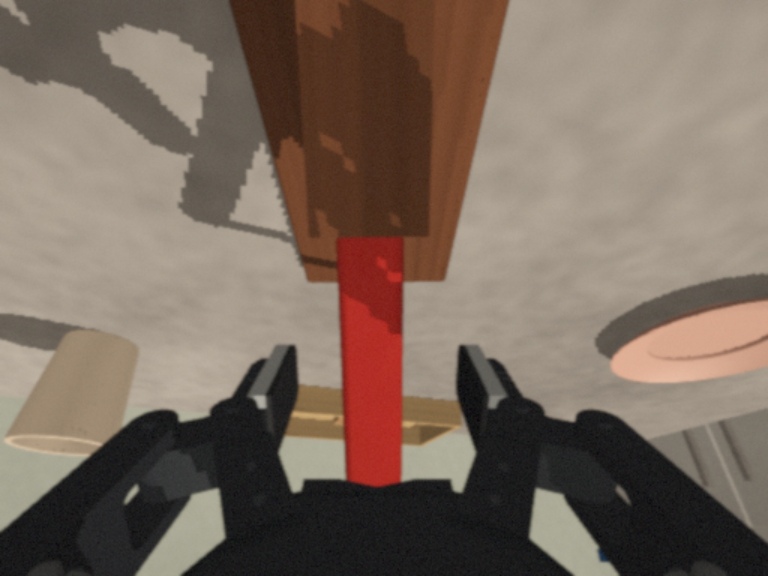

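View pics/s10.png

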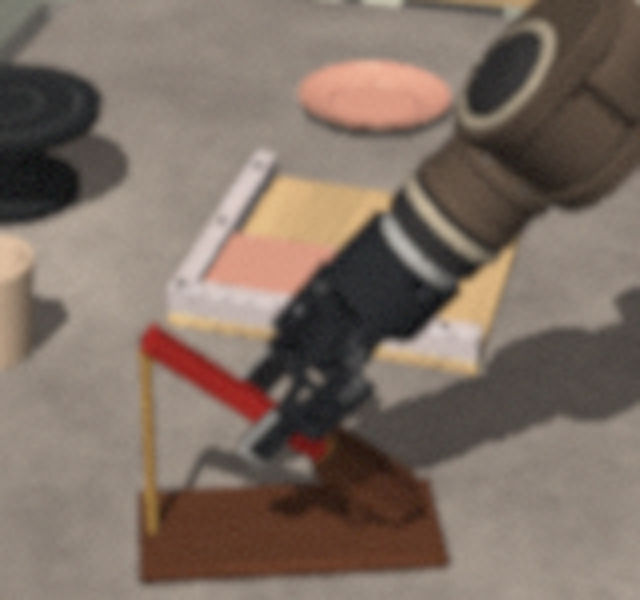

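```bash
python3 -m crank '[{"linear":[0,-0.5,0],"rot":[0,0,0]},{"linear":[0,-0.5,0],"rot":[0,0,0]},{"linear":[0,-0.5,0],"rot":[0,0,0]},{"linear":[0,-0.5,0],"rot":[0,0,0]},{"linear":[0,-0.5,0],"rot":[0,0,0]}]' 0 50; python3 -m crank '[{"linear":[0,0,0],"rot":[0,0,0]}]'
```

```text
t: 16.4
position: [0.5015, 0.185, 0.1081]
tool_rot: [0.338, -0.15, 0.928, 0.055]
force: [-5.6, -2.3, 6.3]
grip_width: 0.019
t: 16.5
position: [0.5015, 0.185, 0.1081]
tool_rot: [0.338, -0.15, 0.928, 0.055]
force: [-5.2, -2.3, 5.5]
grip_width: 0.0192
```

```bash
python3 -m crank '[{"linear":[-5,0,-0.5],"rot":[0,0,0]},{"linear":[-12,0,-0.7],"rot":[0,0,0]},{"linear":[-20,0,-0.7],"rot":[0,0,0]},{"linear":[-28,0,-0.7],"rot":[0,0,0]}]'
python3 - <<'E'
from h import *
im=r.capture("side");zoom(im,180,120,340,270,4,"pics/s11.png")
E
```

```text
t: 16.9
position: [0.5098, 0.1876, 0.1139]
tool_rot: [0.325, -0.151, 0.932, 0.053]
force: [-56.0, -17.9, 15.2]
grip_width: 0.019
```

View pics/s11.png

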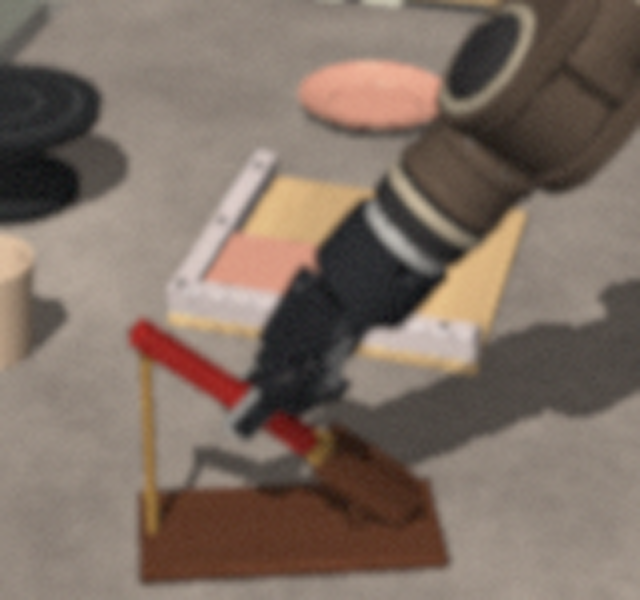

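```bash
python3 -m crank '[{"linear":[9,0,-1],"rot":[0,0,0]},{"linear":[17,0,-2],"rot":[0,0,0]},{"linear":[17,0,-2.5],"rot":[0,0,0]}]'
python3 - <<'E'
from h import *
s=r.state();print(bgoal(15,0),s["ft_torque"],rot(s).as_matrix()[:,[0,2]].T.round(3),s["joints"],s["joint_torque"])
im=r.capture("wrist");cv2.imwrite("pics/w12.png",cv2.resize(im,None,fx=1.5,fy=1.5)[:,:,::-1])
E
```

```text
t: 17.25
position: [0.5062, 0.1865, 0.1154]
tool_rot: [0.336, -0.15, 0.928, 0.055]
force: [0.4, -0.9, -0.0]
grip_width: 0.0191
((array([7.3, 0.5, 3.4]), array([-0.05, -0.13, -0.16])), array([0.503, 0.186, 0.108])) [-0.25595315  0.65454899  0.04939097] [[-0.729 -0.242 -0.641]
 [ 0.608  0.203 -0.768]] [ 0.36814573 -0.26543597 -0.92369251  0.21776827 -0.02915086  0.03665997] [ 1.44651986e-02 -2.11915380e+01  3.84168327e+01 -6.85242891e+00
 -7.72954035e-02  4.94808322e-03]
```

View pics/w12.png

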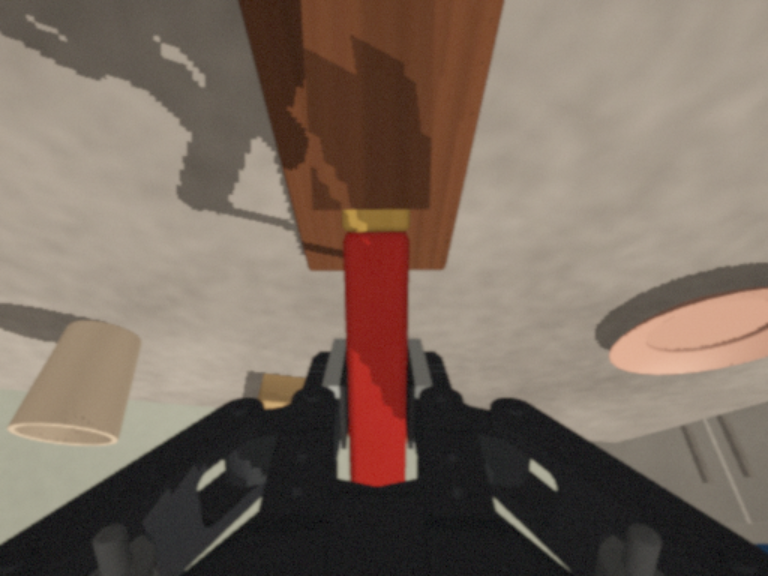

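```bash
python3 -m crank '[{"linear":[-3,0,0],"rot":[0,0,0]},{"linear":[-6,0,0],"rot":[0,0,0]}]'; python3 -c "
from h import *
s=r.state();print(bgoal(15,0),s['ft_torque'])"
```

```text
t: 17.5
position: [0.5125, 0.1886, 0.1211]
tool_rot: [0.337, -0.15, 0.928, 0.055]
force: [-0.3, -0.6, -0.1]
grip_width: 0.0191
((array([16.1,  0.5,  3.5]), array([-0.05,  0.02, -0.16])), array([0.503, 0.186, 0.108])) [-0.17670808  0.65282351  0.02844528]
```

```bash
python3 -m crank '[{"linear":[-5,0,0],"rot":[0,0,0]},{"linear":[-10,0,0],"rot":[0,0,0]},{"linear":[-15,0,0],"rot":[0,0,0]}]'
python3 - <<'E'
from h import *
s=r.state();print(bgoal(15,0),s['ft_torque'])
im=r.capture("wrist");cv2.imwrite("pics/w13.png",cv2.resize(im,None,fx=1.5,fy=1.5)[:,:,::-1])
im=r.capture("side");zoom(im,180,120,340,270,4,"pics/s13.png")
E
```

```text
t: 17.8
position: [0.5233, 0.1922, 0.1305]
tool_rot: [0.337, -0.15, 0.928, 0.055]
force: [0.1, -0.3, -0.5]
grip_width: 0.0195
((array([30.8,  0.5,  3.4]), array([-0.06, -0.03, -0.16])), array([0.503, 0.186, 0.108])) [-0.29382264  0.65853471  0.00622195]
```

View pics/s13.png

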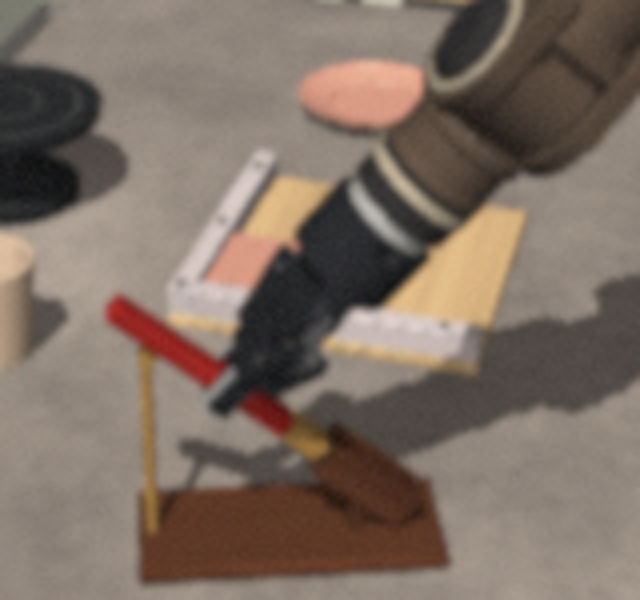

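View pics/w13.png

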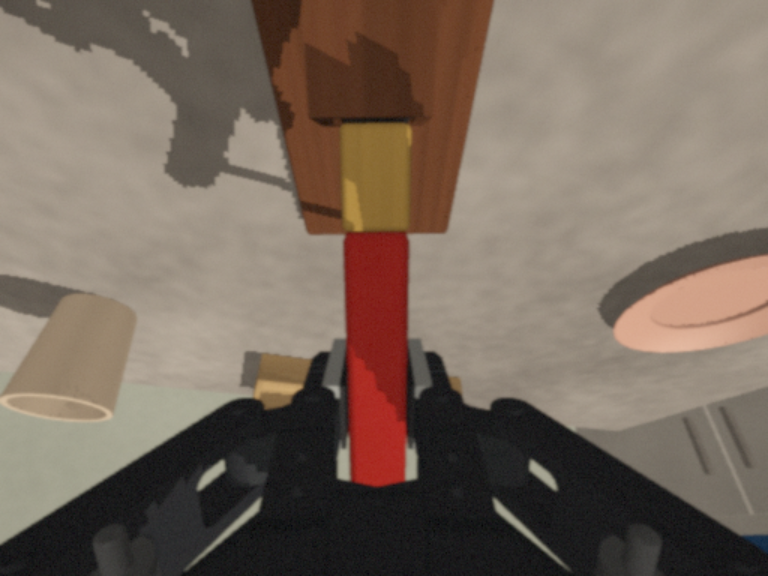

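```bash
python3 -m crank '[{"linear":[-7,0,0],"rot":[0,0,0]},{"linear":[-15,0,0],"rot":[0,0,0]},{"linear":[-23,0,0],"rot":[0,0,0]}]';python3 -m crank '[{"linear":[-8,0,0],"rot":[0,0,0]},{"linear":[-16,0,0],"rot":[0,0,0]},{"linear":[-24,0,0],"rot":[0,0,0]},{"linear":[-34,0,0],"rot":[0,0,0]},{"linear":[-44,0,0],"rot":[0,0,0]}]'
python3 - <<'E'
from h import *
s=r.state();print(bgoal(15,0),s['joints'])
im=r.capture("wrist");cv2.imwrite("pics/w14.png",cv2.resize(im,None,fx=1.5,fy=1.5)[:,:,::-1])
im=r.capture("side");zoom(im,180,100,340,250,4,"pics/s14.png")
E
```

```text
t: 18.2
position: [0.54, 0.1978, 0.1454]
tool_rot: [0.337, -0.15, 0.928, 0.055]
force: [0.4, 0.6, -0.9]
grip_width: 0.0191
t: 18.7
position: [0.572, 0.2084, 0.1735]
tool_rot: [0.337, -0.15, 0.928, 0.055]
force: [0.8, 0.8, -0.8]
grip_width: 0.0191
((array([97.8,  0.5,  3.4]), array([-0.05, -0.05, -0.16])), array([0.503, 0.186, 0.108])) [ 0.36046088 -0.17388841 -0.71931212  0.32905687 -0.02433947  0.030775  ]
```

View pics/s14.png

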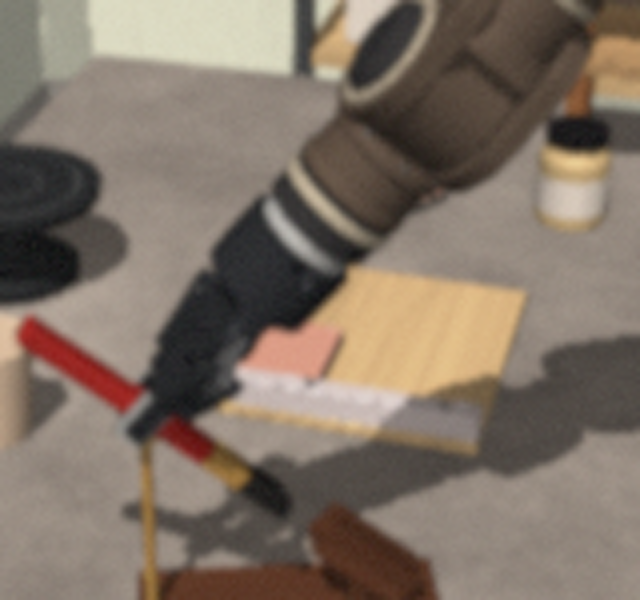

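View pics/w14.png

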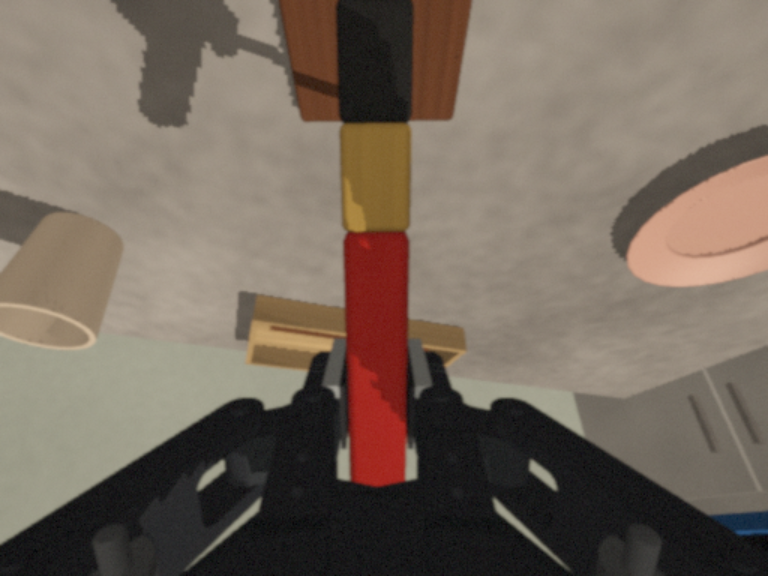

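```bash
python3 -m crank '[{"linear":[-13,0,-15],"rot":[0,0,0]},{"linear":[-32,0,-38],"rot":[0,0,0]},{"linear":[-45,0,-54],"rot":[0,0,0]},{"linear":[-52,0,-62],"rot":[0,0,0]}]'
python3 - <<'E'
from h import *
s=r.state();print(s["t"],goal(s["position"],ja(180),D),goal(jw(75,60,250),ja(180),D),jw(60,60,20))
E
```

```text
t: 19.2
position: [0.5721, 0.2083, 0.2565]
tool_rot: [0.338, -0.15, 0.927, 0.055]
force: [-0.3, 0.2, -1.0]
grip_width: 0.0191
19.2 (array([0., 0., 0.]), array([ 7.05, 39.66, 19.13])) (array([  70.8, -321.1,  -51.6]), array([ 7.05, 39.66, 19.13])) [ 0.57559094 -0.12353025  0.02      ]
```

```bash
python3 -m crank '[{"linear":[0,-10,0],"rot":[1.4,8,3.8]},{"linear":[0,-20,0],"rot":[2.8,16,7.6]},{"linear":[0,-40,0],"rot":[4.2,24,11.4]},{"linear":[0,-60,0],"rot":[5.6,32,15.3]},{"linear":[0,-80,0],"rot":[7,39.7,19.1]}]'
python3 - <<'E'
from h import *
print(goal(jw(75,60,250),ja(180),D))
E
```

```text
t: 19.7
position: [0.5969, 0.1319, 0.2543]
tool_rot: [0.009, 0.008, 1.0, 0.002]
force: [0.3, 0.6, -0.4]
grip_width: 0.0191
(array([   2.3, -255.9,    3.4]), array([0.2 , 1.02, 0.65]))
```

```bash
python3 -m crank '[{"linear":[0,-25,1],"rot":[0.2,1,0.6]},{"linear":[1,-60,3],"rot":[0.2,1,0.6]},{"linear":[1,-95,3],"rot":[0.2,1,0.6]},{"linear":[2,-130,3],"rot":[0.2,1,0.6]},{"linear":[2,-165,3],"rot":[0.2,1,0.6]}]'; python3 -m crank '[{"linear":[0,-30,0],"rot":[0,0,0]},{"linear":[0,-55,0],"rot":[0,0,0]},{"linear":[0,-75,0],"rot":[0,0,0]},{"linear":[0,-87,0],"rot":[0,0,0]},{"linear":[0,-91,0],"rot":[0,0,0]}]';python3 -m crank '[{"linear":[0,0,0],"rot":[0,0,0]},{"linear":[0,0,0],"rot":[0,0,0]}]'
python3 - <<'E'
from h import *
s=r.state();print(goal(jw(75,60,250),ja(180),D))
KT=camT("wrist",s)
im=r.capture("wrist");cv2.imwrite("pics/w15.png",cv2.resize(im,None,fx=1.5,fy=1.5)[:,:,::-1])
im2=r.capture("side");zoom(im2,180,70,340,220,4,"pics/s15.png")
im3=r.capture("scene");zoom(im3,130,130,290,280,4,"pics/c15.png")
print(np.round([proj(camT(c),jw(60,60,252))[0] for c in("scene","side")],1))
for c in("wrist","scene","side"):
  print(c,r.pinpoint(c,"brush_center")[:1],r.pinpoint(c,"tile_center")[:1])
E
```

```text
t: 20.2
position: [0.5923, -0.034, 0.249]
tool_rot: [0.001, 0.012, 1.0, 0.0]
force: [0.3, 0.4, -0.5]
grip_width: 0.0191
t: 20.7
position: [0.5901, -0.1247, 0.2493]
tool_rot: [0.002, 0.013, 1.0, 0.0]
force: [-0.5, 0.1, -0.2]
grip_width: 0.0195
t: 20.9
position: [0.5904, -0.1229, 0.2499]
tool_rot: [0.002, 0.012, 1.0, 0.0]
force: [-0.0, -0.1, -0.3]
grip_width: 0.0193
(array([-0.2, -1. , -0.1]), array([0.04, 0.24, 0.2 ]))
[[225.5 199.1]
 [247.5 125.2]]
wrist [{'uv': [249.5, 233.8], 'conf': 0.6}] []
scene [{'uv': [227.3, 197.7], 'conf': 0.68}] [{'uv': [226.4, 229.6], 'conf': 0.94}]
side [{'uv': [241.8, 125.0], 'conf': 0.6}] [{'uv': [247.2, 185.5], 'conf': 0.65}]
```

View pics/w15.png

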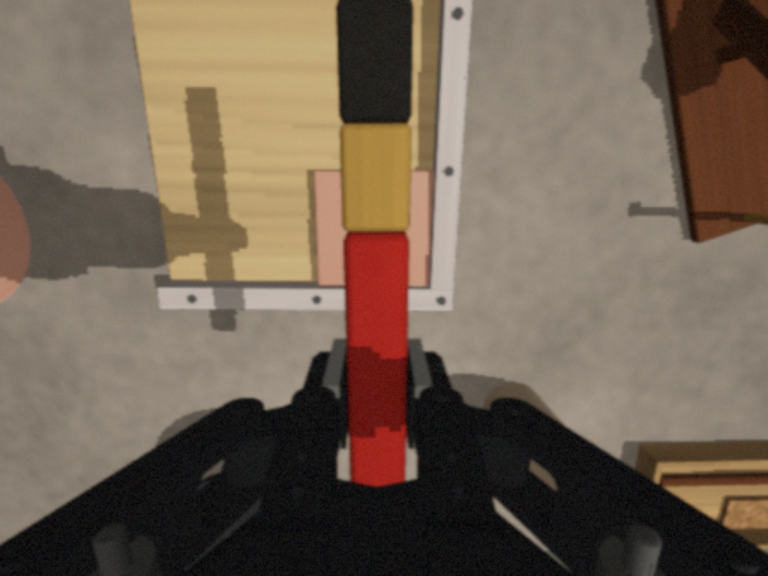

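View pics/s15.png

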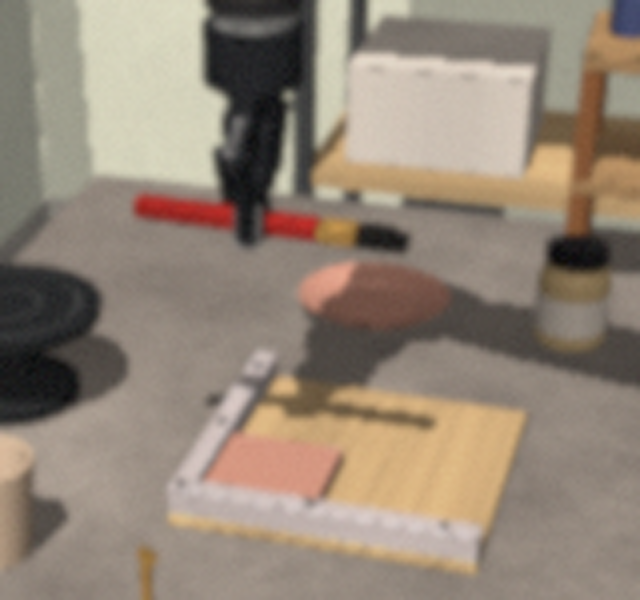

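View pics/c15.png

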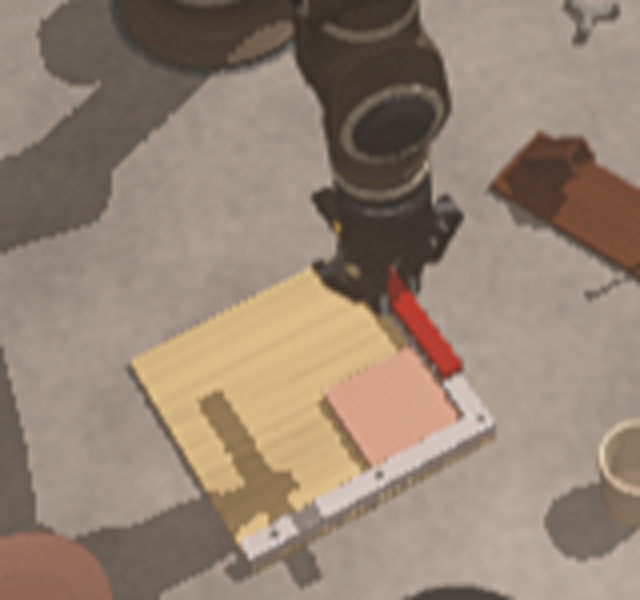

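Run:
```python
from h import *
s=r.state();Rt=rot(s).as_matrix();P=s["position"]
KW=camT("wrist",s)
for KTn,obs in(("side",[(213.5,121.5),(282,129.8)]),):
    KT=camT("side")
    def f(p): # middle offset tool x m, tool z h, pitch
        ax=np.array([-np.cos(p[2]),0,np.sin(-p[2])])  # brush +x in tool coords (handle)
        m=np.array([p[0],0,p[1]])
        W=lambda q:P+Rt@q
        e=[proj(KT,W(m+.11*ax))[0]-obs[0],proj(KT,W(m-.11*ax))[0]-obs[1],
           proj(KW,W(m-.034*ax+[0,0,-.008]))[0]-[250.7,154.7]]
        return np.r_[np.ravel(e),(p[1]+.002)*500]
    q=least_squares(f,[.015,-.002,0]);print(q.x,np.degrees(q.x[2]),q.fun.round(2))
    m=P+Rt@np.array([q.x[0],0,q.x[1]]);print(m,jw(60,60,20))
# tile check with scene
for c,n in(("scene",0),("side",0)):
    m=r.pinpoint(c,"tile_center");print(c,np.round(pt(camT(c),m[0]["uv"],.02),4))
im=r.capture("side");zoom(im,200,105,300,140,7,"pics/s16.png")
```

```text
[ 0.0197755  -0.00125848  0.00587931] 0.33685937321919895 [ 2.09 -0.14  1.74  0.23 -0.2   0.52  0.37]
[ 0.57054708 -0.12296721  0.2513143 ] [ 0.57559094 -0.12353025  0.02      ]
scene [ 0.5619 -0.1262  0.02  ]
side [ 0.581  -0.1451  0.02  ]
```

View pics/s16.png

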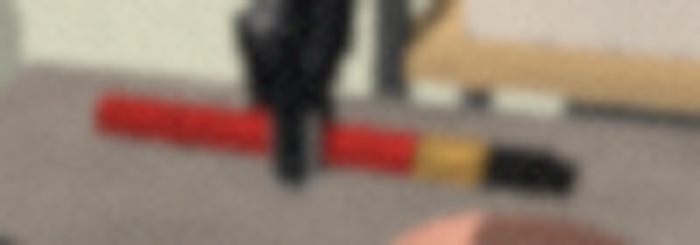

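Run:
```python
from h import *
for c,pts in(("side",[(240,437),(342,455),(318,497),(207,483)]),):
    o=np.mean(pts,0)/4+[180,70];print(o,proj(camT(c),jw(60,60,28)))
o=np.mean([(407,348),(460,412),(374,468),(326,400)],0)/4+[130,130];print(o,proj(camT("scene"),jw(60,60,28)))
s=r.state();KW=camT("wrist",s)
# wrist: tile corners top face
for u in[(313,170),(432,171),(430,288),(317,286)]:
    print(pt(KW,np.array(u)/1.5,.028).round(4))
for j in[(10,10),(10,110),(110,110),(110,10)]: print(jw(*j,28).round(4))
```

```text
[249.1875 187.    ] [[247.16138493 186.84423047]]
[227.9375 231.75  ] [[228.80331828 230.86533597]]
[ 0.5233 -0.1738  0.028 ]
[ 0.5264 -0.0759  0.028 ]
[ 0.6275 -0.0761  0.028 ]
[ 0.6231 -0.1772  0.028 ]
[ 0.5242 -0.1721  0.028 ]
[ 0.527  -0.0722  0.028 ]
[ 0.6269 -0.0749  0.028 ]
[ 0.6242 -0.1749  0.028 ]
```

```bash
python3 -m crank '[{"linear":[0,0,0],"rot":[0,0,0]},{"linear":[0,0,0],"rot":[0,0,0]},{"linear":[0,0,0],"rot":[0,0,0]}]'
python3 - <<'E'
from h import *
s=r.state();print(s["qvel"].round(4),s["grip_width"])
print(r.job_done())
E
```

```text
t: 21.8
position: [0.5903, -0.1237, 0.2501]
tool_rot: [0.002, 0.012, 1.0, 0.0]
force: [0.6, -0.3, -1.5]
grip_width: 0.0191
[-0.0008 -0.0008 -0.0005 -0.0005  0.0013  0.0007] 0.01912395158343586
the job is handed in; nothing more can be done
None
```

I pushed the tile flush into the jig's corner, then drew the brush out of its stand and levelled it. The job was handed in at 21.8 s with the arm holding the brush still above the tile.

**Tile:** I pushed it against the +x fence, then the +y fence, then gave the +x side one more nudge. Close-up wrist pictures taken before that nudge showed no board between the tile and either fence. At the end, the tile's corners matched the expected flush position within about 4 mm, most within 2 mm. That is about as fine as the cameras can resolve.

**Brush:** The first pull jammed. The wrist force reached about 60 N, below the 120 N limit. I eased off, lifted the brush about 3 mm, and it then slid out with almost no force. At the end it was within 0.4° of level, about 21 cm above the tile's top, gripped at 19 mm with the joints practically at rest.

**Checks that disagreed:**
- **Brush position:** The wrist camera put the brush's middle about 5 mm to one side of the tile's middle along the brush. The side camera put it about 4 mm to the other side, so I left it between the two.
- **Tile centre:** The network's estimates in the scene and side pictures were 1 to 2 cm off the measured tile corners. I trusted the corners.

**Other ware:** The later pictures showed nothing else disturbed, but I did not measure each piece again at the end.

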